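# Gauge the gap of a sprung strip guide

### The job

Draw the red-handled taper gauge out of the wooden rack and slide its blade straight down between the two spring plates of the strip guide until it drags snugly, with both plates pushed back about 2 mm each and neither of them jammed against its stop. Finish while still holding the gauge upright at that depth, its tip clear of the bed plate; leave the blue gauge in the rack and the other things around undisturbed.

Things in the scene. Friction and masses are not known exactly. Their poses are not given: they have to be found in the camera images.
- red_gauge_handle (a point): centre of the red gauge's handle, an upright ribbed block 38 mm (gauge x) by 22 mm (gauge y: grip across this) by 60 mm tall. Axes: x along the blade's width, y along its thickness, z up the gauge. The gauge, about 0.12 kg, hangs in a rack slot by the handle's shoulders and lifts straight up
- red_gauge_tip (a point): middle of the lower end of the red gauge's steel wedge blade, 115 mm below the handle centre; same axes. The blade is 85 mm long and 26 mm wide, 3 mm thick at the tip, growing evenly to 18 mm at the handle, alike on both faces
- red_gauge: the red-handled gauge as a whole; origin at its blade tip, axes as above
- blue_gauge: an identical gauge with a blue handle in the rack's other slot (which slot is which varies); origin at its blade tip, handle centre 115 mm above, handle top 150 mm above the work surface. Stays in the rack
- rack: wooden rack block, 66 mm (x) by 160 mm (y) by 90 mm tall, fixed; origin at the centre of its underside. Two slots through its top at y = +45 and -45 mm hold the gauges, blade thickness along the rack's y, tips 5 mm above the work surface
- guide: grey bed plate of the strip guide, 100 mm (x) by 170 mm (y) by 12 mm, fixed; origin under its centre, z up. Two carriages with upright spring plates stand on it; the gap between the plates runs along its x, opens upwards, is 6 to 9 mm wide (varies, and not always centred) and takes the gauge with its thickness along the guide's y
- left_carriage: aluminium carriage on the bed plate, on the +y side of the gap, with the left spring plate; origin on the bed plate's top under the plate's inner face at rest. Tops out 91 mm above the bed plate. Pushing the gauge down takes about 5 N when both plates begin to yield and 9 N with both 2 mm back, varying with friction
- right_carriage: the same at the -y side of the gap, carrying the right spring plate
- left_lip (a point): middle of the inner face of the left (+y) spring plate (steel, 60 mm long along the guide's x axis) at the bend where the upright face ends and the flared lead-in begins, 80 mm above the top of the guide's bed plate; the lead-in flares 6 mm outwards over the 11 mm above this point. Moves with the plate
- right_lip (a point): middle of the inner face of the right (-y) spring plate (steel, 60 mm long along the guide's x axis) at the bend where the upright face ends and the flared lead-in begins, 80 mm above the top of the guide's bed plate; the lead-in flares 6 mm outwards over the 11 mm above this point. Moves with the plate
- left_plate (a joint): spring travel (m) of the left plate, the one on the +y side of the gap: 0 = at rest, growing as the plate is pushed outwards, away from the gap; hard stop at 0.006. The spring is pre-loaded: the plate starts to move at 5 N of sideways force and each further mm takes 2 N more
- right_plate (a joint): spring travel (m) of the right plate, the one on the -y side of the gap: 0 = at rest, growing as the plate is pushed outwards, away from the gap; hard stop at 0.006. The spring is pre-loaded: the plate starts to move at 5 N of sideways force and each further mm takes 2 N more
- sanding_block: brown cork sanding block, 64x108x35 mm, a bystander; origin at the centre of its underside
- screw_tub: light grey open tub, 71 mm across, 55 mm tall, a bystander; origin at the centre of its underside
- hex_key: black bent hex key, 36x99x9 mm, a bystander; origin at the centre of its underside
Not all that is in view belongs to the job. What is shaped like the blue_gauge but green is not meant.

How it is judged:
By the outcome, as a careful person would: the job done as asked, in the order asked, and still so for the second after the job is handed in, while the arm keeps its last pose, push and grip.
It also fails if it takes over 35 s, if anything falls off the work surface, if the arm or the gripper's body presses on something with over 40 N, if the wrist force passes 120 N, or if a joint passes its speed limit or range.

### The arm

A 6-joint arm with a two-finger parallel gripper is mounted at the origin on a cart in front of the work surface, level with it; the furniture and walls round the work are solid. World frame = base frame: x ahead of the robot, y to its left, z up, the work surface at z = 0. Lengths are in m, angles in degrees, forces in N, time in s.
With the tool pointing down it reaches from about 0.4 to 0.825 m from the base axis. Payload 7 kg.
Tool frame: the origin (TCP) lies on the centre line of the jaws, within the pads' length; the fingertips stand arm.finger_overhang ahead of it and the grasp point (between the pads) lies 3 mm ahead of it (arm.finger_overhang is the distance from the TCP to the fingertips, in m); z points along the fingers, y is the direction in which the jaws open and shut (so a half turn about z gives the same grasp; the last joint's range is limited). The gripper opens to 88 mm and grips with 3 to 60 N. Pads are 19 mm wide; open, the fingers measure 130 mm over their backs; the gripper's body (78 mm by 193 mm) begins 47 mm behind the grasp point.
Start: joints at [80.449, 20.546, 0.682, 0, -70.136, -16.507], TCP at [0.297, 0.606, 0.249] pointing down, gripper open.
Joint ranges: [-176.03, 176.03], [-82.01, 121.73], [-58.28, 71.71], [-173.87, 95.51], [-174.79, -0.11], [-173.66, 173.66]. Speed limits (degrees/s): [136.94, 136.94, 172.46, 180, 180, 180].

### API

Orientations are given as [roll, pitch, yaw] about the fixed x, y, z axes, in that order (R = Rz(yaw) Ry(pitch) Rx(roll)).
In Python, from cell import arm, eyes gives the robot as it stands.
- The arm moves only by the shell command python3 -m handwheel 'ROWS'. ROWS is JSON, a list of rows, each an object with "delta_pos": the shift along the tool's x, y, z in units of 30 mm (1.0 is 30 mm), a list of three; "turn": the turn about the tool's z in rad; "grip": the opening, from -1 (shut) to 1 (fully open). A call has 1 to 20 rows; each row shifts and turns the commanded pose from where the row before left it, along the tool's axes as they then stand; what a row does not reach is not made up. A row lasts 1/10 s, in which the tool goes at most 50 mm and 8.59 degrees, less where a joint would pass 70% of its speed; a pose out of reach is approached as far as the arm can. A call is refused whole if a number of a shift passes 1 or a number of a turn 0.15, either way. A call with a gripper value outside its range is refused whole. The fingers move at their own pace and stop on an object; the grip force is fixed at half the most. Time passes only in rows, so rows that do not move let the fingers close. It gives the time, the measured TCP pose, the force and the opening at its end, in the units of the state.
- arm.state(): the state, without advancing time (a new reading comes with each control period).
- eyes.snapshot(name): name is "scene" or "top" or "wrist"; returns the picture (384x512x3 uint8, blue, green, red); there is no depth.
- eyes.calibration(name): a dict with "fx", "fy", "cx", "cy" (pixels), "dist_coeffs" ([k1, k2, p1, p2, k3] as OpenCV has them; the pictures are not rectified), "camera_from_world" (4x4, takes a point from world to camera coordinates); the wrist camera has in their place "hand_eye" (4x4, takes a point from camera to tool coordinates, whose origin is the TCP and whose axes are the flange's). Camera axes: x right, y down, z forward; pixel columns grow to the right and rows downward; lengths in m; the calibration is good to about 2 mm. A picture is of the moment at which its call begins: read the wrist's pose just before it. calibration takes no time and is no camera call.
- arm.hand_in(): hands the job in, once; it reports no verdict.
The state is a dict: "t": time; "q": joint angles; "dq": joint speeds; "joint_efforts": joint torques, N m; "ee_pos": TCP position; "orientation": TCP orientation; "wrist_force": force on the tool from outside, world axes, zero at the start; "wrist_torque": the same for the moment, N m; "finger_gap": opening from 0.0 (shut) to 1.0 (fully open).
Only numpy, scipy, OpenCV 4.12 (cv2) and the standard library are available. Lean on these libraries where they do the work, as an engineer would, in place of code of your own. Each camera call takes 0.05 s, during which the arm holds its last target.

## Working session

There is one attempt and no reset: what is moved stays moved. The work goes in short steps, Python scripts to look and compute and a shell command to move; the robot and the scene stay as the last step left them, time stands still between calls to the robot, and variables do not carry over. Pictures are saved under pics/ and viewed, and the job is handed in when it is done.

```bash
mkdir -p pics; ls; python3 - <<'E'
from cell import arm, eyes
import cv2
print(arm.state(), arm.finger_overhang)
for n in ["scene","top","wrist"]:
    im=eyes.snapshot(n); cv2.imwrite(f"pics/{n}0.png",im)
    print(n,eyes.calibration(n))
E
```

```text
pics
{'t': 0.0, 'q': array([ 8.04493885e+01,  2.05894991e+01,  6.33634499e-01, -2.17946275e-02,
       -7.01366733e+01, -1.65050091e+01]), 'dq': array([ 0.00197379, -0.04203036, -0.01253098,  0.00315306,  0.01415791,
       -0.02839789]), 'joint_efforts': array([ 2.79076034e-03, -5.82726574e+01,  2.93047732e+01,  6.99658647e+00,
        6.97416253e-03, -1.46059956e-04]), 'ee_pos': array([0.29632028, 0.60596219, 0.2476382 ]), 'orientation': array([ 1.79905454e+02, -6.64843677e-03, -2.60630371e+01]), 'wrist_force': array([-0.05662021,  0.16466797, -0.1299753 ]), 'wrist_torque': array([-0.02288328,  0.00951658, -0.00235286]), 'finger_gap': 0.9990796660004585} 0.022
scene {'fx': 433.38869331034044, 'fy': 433.38869331034044, 'cx': 248.84247444033403, 'cy': 188.50339115198793, 'dist_coeffs': array([-0.15509086,  0.        ,  0.        ,  0.        ,  0.        ]), 'camera_from_world': array([[ 0.43741394, -0.89902964,  0.02036564, -0.20563955],
       [-0.55078533, -0.28574378, -0.78421044,  0.40086368],
       [ 0.71084778,  0.33180748, -0.62016065,  0.67568064],
       [ 0.        ,  0. 
[... 345 characters left out ...]
0.11142794,  0.59926355],
       [ 0.11195563, -0.02155362, -0.99347943,  1.05515913],
       [ 0.        ,  0.        ,  0.        ,  1.        ]])}
wrist {'fx': 333.8932373354375, 'fy': 333.8932373354375, 'cx': 255.30679041780974, 'cy': 197.0932355696371, 'dist_coeffs': array([-0.07405846,  0.        ,  0.        ,  0.        ,  0.        ]), 'hand_eye': array([[ 7.70274295e-04, -9.65409798e-01, -2.60736129e-01,
         7.06301824e-02],
       [ 9.99999360e-01,  5.27591241e-04,  1.00075141e-03,
        -3.62199055e-04],
       [-8.28573119e-04, -2.60736733e-01,  9.65409587e-01,
        -1.36387689e-01],
       [ 0.00000000e+00,  0.00000000e+00,  0.00000000e+00,
         1.00000000e+00]])}
```

View pics/scene0.png

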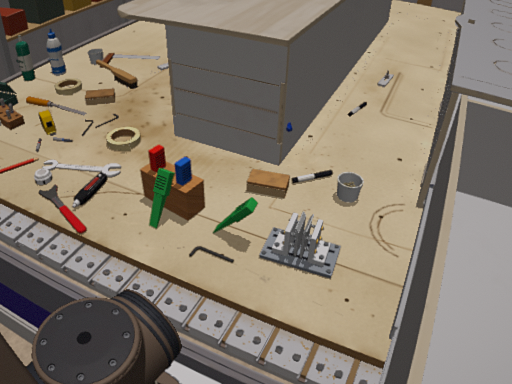

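View pics/top0.png

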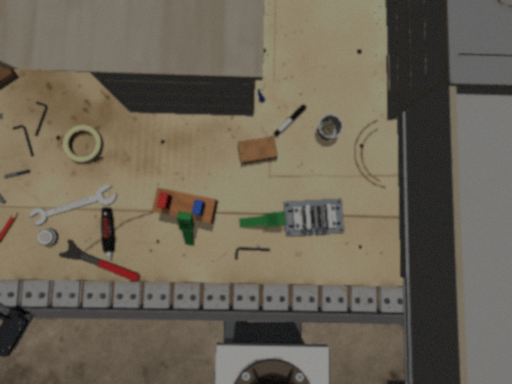

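View pics/wrist0.png

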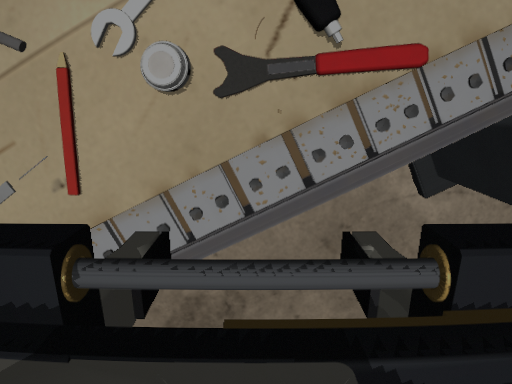

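```bash
cat > h.py <<'E'
import numpy as np, cv2
from cell import arm, eyes
from scipy.spatial.transform import Rotation as R
def cal(n):
    c=eyes.calibration(n); K=np.array([[c['fx'],0,c['cx']],[0,c['fy'],c['cy']],[0,0,1]])
    return K,np.array(c['dist_coeffs']),c
def tool():
    s=arm.state(); T=np.eye(4); T[:3,:3]=R.from_euler('xyz',s['orientation'],degrees=True).as_matrix(); T[:3,3]=s['ee_pos']; return T
def wfc(n,T=None):
    K,d,c=cal(n)
    return (T@c['hand_eye']) if n=='wrist' else np.linalg.inv(c['camera_from_world'])
def ray(n,uv,T=None):
    K,d,c=cal(n); M=wfc(n,T)
    p=cv2.undistortPoints(np.array([[uv]],float),K,d)[0,0]
    v=M[:3,:3]@np.array([p[0],p[1],1]); return M[:3,3],v/np.linalg.norm(v)
def onz(n,uv,z,T=None):
    o,v=ray(n,uv,T); return o+v*(z-o[2])/v[2]
def tri(rs):
    A=0;b=0
    for o,v in rs:
        P=np.eye(3)-np.outer(v,v); A=A+P; b=b+P@o
    x=np.linalg.solve(A,b); return x,[np.linalg.norm((np.eye(3)-np.outer(v,v))@(x-o))*1000 for o,v in rs]
def proj(n,X,T=None):
    K,d,c=cal(n); M=np.linalg.inv(wfc(n,T))
    return cv2.projectPoints(np.array(X,float).reshape(-1,3),cv2.Rodrigues(M[:3,:3])[0],M[:3,3],K,d)[0][:,0]
E
python3 - <<'E'
from h import *
s=cv2.imread('pics/scene0.png');t=cv2.imread('pics/top0.png')
a=cv2.resize(s[140:280,130:350],None,fx=3.5,fy=3.5,interpolation=cv2.INTER_CUBIC)
b=cv2.resize(t[120:270,140:360],None,fx=3.5,fy=3.5,interpolation=cv2.INTER_CUBIC)
cv2.imwrite('pics/sc.png',a);cv2.imwrite('pics/tc.png',b)
def blobs(im,m):
    n,l,st,c=cv2.connectedComponentsWithStats(m.astype('uint8'))
    return [(c[i].round(1),st[i].tolist()) for i in range(1,n) if st[i][4]>25]
for nm,im in(('scene',s),('top',t)):
    h=cv2.cvtColor(im,cv2.COLOR_BGR2HSV)
    red=((h[...,0]<5)|(h[...,0]>174))&(h[...,1]>180)&(h[...,2]>80)
    blue=(abs(h[...,0].astype(int)-112)<10)&(h[...,1]>150)&(h[...,2]>60)
    print(nm,'R',blobs(im,red),'B',blobs(im,blue))
E
```

```text
scene R [(array([154.6, 155.8]), [149, 145, 15, 27, 184]), (array([ 16.3, 165.2]), [0, 159, 34, 13, 78]), (array([ 91.1, 183.5]), [85, 178, 13, 12, 34]), (array([ 72.4, 219.2]), [59, 206, 27, 27, 271])] B [(array([50.6, 34.1]), [48, 29, 6, 9, 31]), (array([53.4, 49.4]), [47, 47, 13, 5, 36]), (array([58.5, 69.5]), [53, 66, 11, 7, 51]), (array([288.9, 126.7]), [287, 123, 5, 8, 33]), (array([181.7, 169.7]), [175, 157, 16, 28, 244])]
top R [(array([162.4, 200. ]), [158, 193, 10, 15, 101]), (array([  5.7, 228.5]), [0, 219, 14, 21, 53]), (array([119. , 270.2]), [99, 261, 40, 19, 255])] B [(array([197.6, 207.4]), [193, 201, 10, 14, 96])]
```

View pics/sc.png

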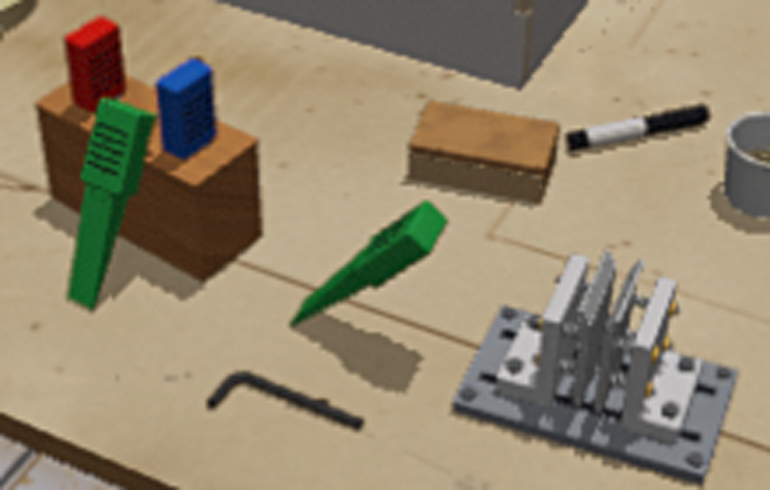

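View pics/tc.png

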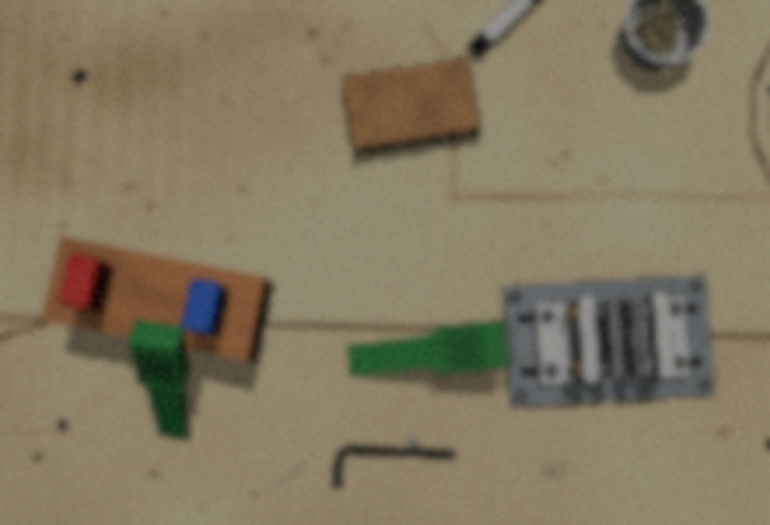

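```bash
python3 - <<'E'
from h import *
S=lambda u,v:(u/3.5+130,v/3.5+140)
T=lambda u,v:(u/3.5+140,v/3.5+120)
# handle centroids (top view) -> at z~.15 approx top
for n,uv,z in [('top',T(81,281),.14),('top',T(204,306),.14)]: print(onz(n,uv,z))
print('rack corners top z.09'); 
for p in [(63,238),(268,279),(250,361),(43,320)]: print(onz('top',T(*p),.09)[:2])
print('tri red top', tri([ray('top',T(82,278)),ray('scene',S(95,30))]))
print('tri blue top', tri([ray('top',T(204,302)),ray('scene',S(187,70))]))
print('green1 handle top', tri([ray('top',T(158,330)),ray('scene',S(128,107))]))
print('green1 tip', tri([ray('top',T(173,434)),ray('scene',S(82,303))]))
print('green2 tip', tri([ray('top',T(350,360)),ray('scene',S(295,322))]))
print('green2 end', tri([ray('top',T(505,343)),ray('scene',S(435,220))]))
print('guide corners z.012')
for p in [(503,287),(704,276),(714,394),(513,406)]: print(onz('top',T(*p),.012)[:2])
for p in [(500,308),(737,370),(702,478),(455,407)]: print(onz('scene',S(*p),.012)[:2])
print('hexkey')
for p in [(343,452),(455,453)]: print(onz('top',T(*p),.0)[:2])
E
```

```text
[0.54170336 0.29409772 0.14      ]
[0.52557673 0.20439123 0.14      ]
rack corners top z.09
[0.5777299  0.32056346]
[0.54991655 0.16284283]
[0.48704986 0.17440142]
[0.5146879  0.33247521]
tri red top (array([0.54309228, 0.29152697, 0.14974859]), [np.float64(0.24710695653919929), np.float64(0.24710695653919013)])
tri blue top (array([0.52750821, 0.20330206, 0.15277587]), [np.float64(0.5514280065634594), np.float64(0.5514280065634685)])
green1 handle top (array([0.50742876, 0.240727  , 0.12224064]), [np.float64(1.055098613742088), np.float64(1.0550986137420155)])
green1 tip (array([0.42778466, 0.24245142, 0.00279724]), [np.float64(1.285753527336567), np.float64(1.2857535273366218)])
green2 tip (array([ 0.48980978,  0.10186009, -0.00607957]), [np.float64(1.757581038652878), np.float64(1.7575810386528254)])
green2 end (array([ 0.49916601, -0.0076953 ,  0.1243817 ]), [np.float64(10.249608284840097), np.float64(10.249608284840118)])
guide corners z.012
[ 0.55344774 -0.02508229]
[ 0.56655596 -0.19244695]
[ 0.46928891 -0.20039195]
[ 0.45588386 -0.03465098]
[ 0.54993926 -0.02576471]
[ 0.56664923 -0.19225562]
[ 0.46591931 -0.1999233 ]
[ 0.45139328 -0.03692611]
hexkey
[0.41512582 0.10394968]
[0.41619543 0.01159536]
```

```bash
python3 -m handwheel '[{"delta_pos":[0.2,0.2,0],"turn":-0.14,"grip":0.2},{"delta_pos":[0.5,0.5,0],"turn":-0.14,"grip":0.2},{"delta_pos":[0.9,0.8,0],"turn":0,"grip":0.2},{"delta_pos":[1,0.9,0],"turn":0,"grip":0.2},{"delta_pos":[1,0.9,0],"turn":0,"grip":0.2},{"delta_pos":[1,0.9,0],"turn":0,"grip":0.2},{"delta_pos":[1,0.9,0],"turn":0,"grip":0.2},{"delta_pos":[1,0.9,0],"turn":0,"grip":0.2},{"delta_pos":[1,0.9,0],"turn":0,"grip":0.2},{"delta_pos":[1,0.9,0],"turn":0,"grip":0.2},{"delta_pos":[0.6,0.6,0],"turn":0,"grip":0.2},{"delta_pos":[0.3,0.3,0],"turn":0,"grip":0.2},{"delta_pos":[0,0,0],"turn":0,"grip":0.2},{"delta_pos":[0,0,0],"turn":0,"grip":0.2},{"delta_pos":[0,0,0],"turn":0,"grip":0.2}]'
python3 - <<'E'
from h import *
T=tool(); np.save('T1.npy',T); s=arm.state(); print(s['t'],s['ee_pos'],s['orientation'],s['finger_gap'])
cv2.imwrite('pics/w1.png',eyes.snapshot('wrist'))
E
```

```text
t: 1.65
ee_pos: [0.5267, 0.298, 0.2485]
orientation: [-180.0, 0.0, -10.0]
wrist_force: [0.0, 0.1, -0.0]
finger_gap: 0.601
1.65 [0.52665169 0.29799516 0.24850533] [-1.79998262e+02  4.85438249e-03 -9.95970257e+00] 0.6007036799303901
```

View pics/w1.png

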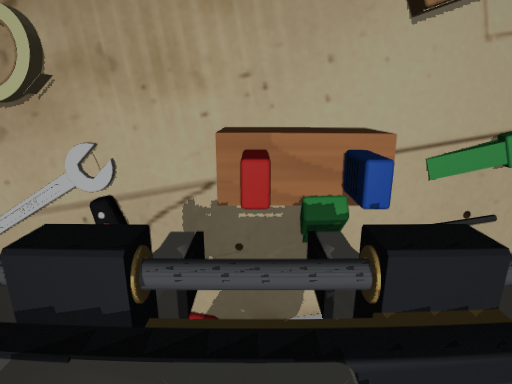

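```bash
python3 - <<'E'
from h import *
T=np.load('T1.npy'); im=cv2.imread('pics/w1.png'); h=cv2.cvtColor(im,cv2.COLOR_BGR2HSV).astype(int)
for n,m in (('red',((h[...,0]<5)|(h[...,0]>174))&(h[...,1]>150)),('blue',(abs(h[...,0]-115)<10)&(h[...,1]>120))):
    m=m&(np.arange(384)[:,None]>130)&(np.arange(384)[:,None]<225)&(np.arange(512)[None]>200)&(np.arange(512)[None]<420)
    for r in range(148,212,5):
        x=np.where(m[r])[0]; print(n,r,(x.min(),x.max(),np.median(im[r,x].sum(1))) if len(x) else None)
cv2.imwrite('pics/w1c.png',cv2.resize(im[115:245,205:405],None,fx=4,fy=4,interpolation=cv2.INTER_CUBIC))
E
```

```text
red 148 None
red 153 (np.int64(243), np.int64(267), np.float64(78.0))
red 158 (np.int64(242), np.int64(268), np.float64(97.0))
red 163 (np.int64(241), np.int64(269), np.float64(234.0))
red 168 (np.int64(241), np.int64(269), np.float64(234.0))
red 173 (np.int64(241), np.int64(269), np.float64(233.0))
red 178 (np.int64(241), np.int64(269), np.float64(232.0))
red 183 (np.int64(241), np.int64(269), np.float64(231.0))
red 188 (np.int64(241), np.int64(269), np.float64(230.0))
red 193 (np.int64(241), np.int64(269), np.float64(228.0))
red 198 (np.int64(241), np.int64(269), np.float64(226.0))
red 203 (np.int64(241), np.int64(269), np.float64(225.0))
red 208 (np.int64(244), np.int64(266), np.float64(169.0))
blue 148 None
blue 153 (np.int64(346), np.int64(373), np.float64(77.0))
blue 158 (np.int64(345), np.int64(386), np.float64(78.0))
blue 163 (np.int64(345), np.int64(393), np.float64(220.0))
blue 168 (np.int64(345), np.int64(393), np.float64(231.0))
blue 173 (np.int64(344), np.int64(392), np.float64(214.0))
blue 178 (np.int64(344), np.int64(392), np.float64(228.5))
blue 183 (np.int64(344), np.int64(391), np.float64(215.5))
blue 188 (np.int64(344), np.int64(391), np.float64(232.0))
blue 193 (np.int64(348), np.int64(390), np.float64(233.0))
blue 198 (np.int64(353), np.int64(389), np.float64(232.0))
blue 203 (np.int64(358), np.int64(389), np.float64(205.0))
blue 208 (np.int64(364), np.int64(385), np.float64(173.0))
```

View pics/w1c.png

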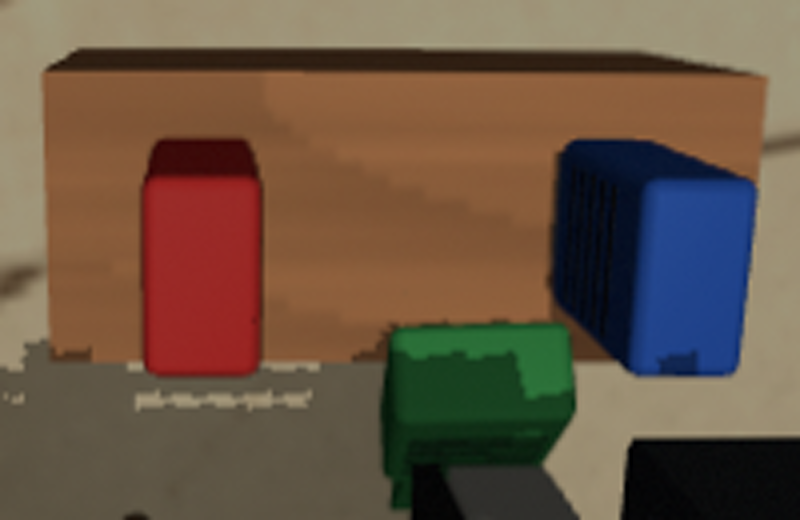

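```bash
python3 - <<'E'
from h import *
T=np.load('T1.npy')
r=onz('wrist',(255.4,184),.15,T); b=onz('wrist',(205+694/4,115+277/4),.15,T); print(r,b, 'yaw',np.degrees(np.arctan2(-(r-b)[0],(r-b)[1])),np.linalg.norm(r-b))
for p in [(255.4,159.5),(255.4,208.5),(241,184),(270,184)]: print(onz('wrist',p,.15,T))
print('tool delta red',np.linalg.inv(T)[:3]@np.r_[r,1])
# edges far rack
a=onz('wrist',(205+45/4,115+70/4),.09,T);c=onz('wrist',(205+765/4,115+76/4),.09,T);print('rack edge',a,c,np.degrees(np.arctan2((c-a)[0],-(c-a)[1])))
print('green top', onz('wrist',(205+480/4,115+325/4),.128,T))
E
```

```text
[0.54335966 0.29494802 0.15      ] [0.52780958 0.20657302 0.15      ] yaw -9.979361767039599 0.08973263199655959
[0.56087893 0.29188676 0.15      ]
[0.5251615  0.29812784 0.15      ]
[0.54515098 0.30517843 0.15      ]
[0.54154602 0.28457433 0.15      ]
tool delta red [0.01699154 0.00011448 0.09850389]
rack edge [0.58113127 0.32296681 0.09      ] [0.55320215 0.16670821 0.09      ] -10.133839860039426
green top [0.51896006 0.24272556 0.128     ]
```

```bash
python3 -m handwheel '[{"delta_pos":[0.35,0,0.3],"turn":0,"grip":0.2},{"delta_pos":[0.32,0,0.6],"turn":0,"grip":0.2},{"delta_pos":[0,0,0.8],"turn":0,"grip":0.2},{"delta_pos":[0,0,0.8],"turn":0,"grip":0.2},{"delta_pos":[0,0,0.7],"turn":0,"grip":0.2},{"delta_pos":[0,0,0.35],"turn":0,"grip":0.2},{"delta_pos":[0,0,0.13],"turn":0,"grip":0.2},{"delta_pos":[0,0,0],"turn":0,"grip":0.2}]'
python3 - <<'E'
from h import *
cv2.imwrite('pics/w2.png',eyes.snapshot('wrist'))
E
```

```text
t: 2.5
ee_pos: [0.5471, 0.2939, 0.138]
orientation: [180.0, 0.0, -10.0]
wrist_force: [-0.6, 0.5, -0.1]
finger_gap: 0.604
```

View pics/w2.png

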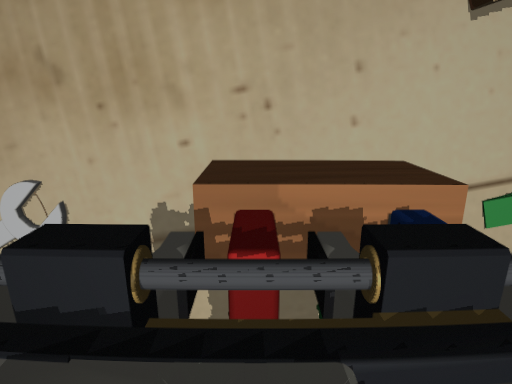

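The red handle stands midway between the fingers (columns 230–280; pads at about 205 and 308), with nothing else between them. Closing, then lifting.

```bash
python3 -m handwheel '[{"delta_pos":[0,0,0],"turn":0,"grip":-1},{"delta_pos":[0,0,0],"turn":0,"grip":-1},{"delta_pos":[0,0,0],"turn":0,"grip":-1},{"delta_pos":[0,0,0],"turn":0,"grip":-1},{"delta_pos":[0,0,0],"turn":0,"grip":-1},{"delta_pos":[0,0,0],"turn":0,"grip":-1}]'
```

```text
t: 3.15
ee_pos: [0.5471, 0.2938, 0.1384]
orientation: [-180.0, -0.0, -10.0]
wrist_force: [0.2, 1.0, 0.7]
finger_gap: 0.251
```

```bash
python3 -m handwheel '[{"delta_pos":[0,0,-0.2],"turn":0,"grip":-1},{"delta_pos":[0,0,-0.4],"turn":0,"grip":-1},{"delta_pos":[0,0,-0.7],"turn":0,"grip":-1},{"delta_pos":[0,0,-0.8],"turn":0,"grip":-1},{"delta_pos":[0,0,-0.8],"turn":0,"grip":-1},{"delta_pos":[0,0,-0.8],"turn":0,"grip":-1},{"delta_pos":[0,0,-0.7],"turn":0,"grip":-1},{"delta_pos":[0,0,-0.3],"turn":0,"grip":-1},{"delta_pos":[0,0,-0.15],"turn":0,"grip":-1},{"delta_pos":[0,0,0],"turn":0,"grip":-1}]'
python3 - <<'E'
from h import *
cv2.imwrite('pics/s3.png',cv2.resize(eyes.snapshot('scene')[60:280,100:360],None,fx=2.7,fy=2.7))
E
```

```text
t: 4.15
ee_pos: [0.5468, 0.2936, 0.2837]
orientation: [-180.0, 0.0, -10.0]
wrist_force: [-0.2, -0.8, -0.8]
finger_gap: 0.253
```

View pics/s3.png

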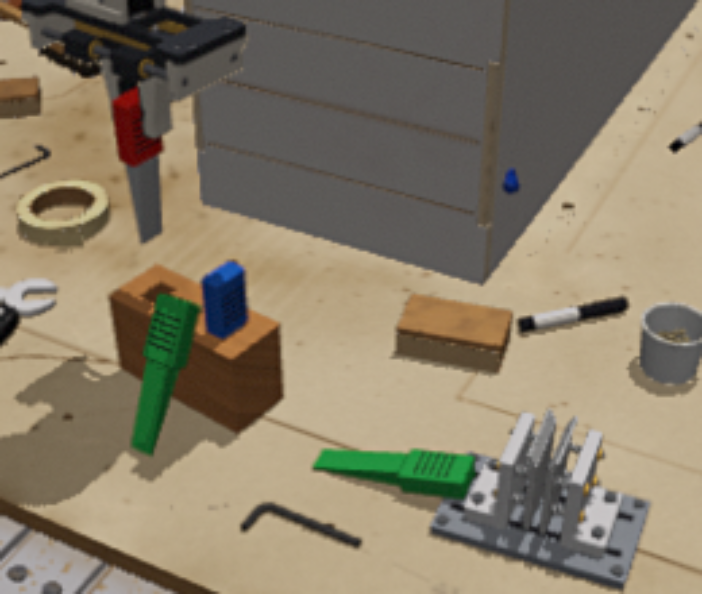

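```bash
python3 -m handwheel '[{"delta_pos":[0,0,-0.5],"turn":-0.128,"grip":-1},{"delta_pos":[0,0.2,-0.5],"turn":-0.13,"grip":-1},{"delta_pos":[-0.2,0.6,0],"turn":0,"grip":-1},{"delta_pos":[-0.3,0.9,0],"turn":0,"grip":-1},{"delta_pos":[-0.3,1,0],"turn":0,"grip":-1},{"delta_pos":[-0.3,1,0],"turn":0,"grip":-1},{"delta_pos":[-0.3,1,0],"turn":0,"grip":-1},{"delta_pos":[-0.3,1,0],"turn":0,"grip":-1},{"delta_pos":[-0.3,1,0],"turn":0,"grip":-1},{"delta_pos":[-0.3,1,0],"turn":0,"grip":-1},{"delta_pos":[-0.3,1,0],"turn":0,"grip":-1},{"delta_pos":[-0.3,1,0],"turn":0,"grip":-1},{"delta_pos":[-0.3,1,0],"turn":0,"grip":-1},{"delta_pos":[-0.3,1,0],"turn":0,"grip":-1},{"delta_pos":[-0.3,1,0],"turn":0,"grip":-1},{"delta_pos":[-0.2,0.6,0],"turn":0,"grip":-1},{"delta_pos":[-0.2,0.2,0],"turn":0,"grip":-1},{"delta_pos":[0,0,0],"turn":0,"grip":-1},{"delta_pos":[0,0,0],"turn":0,"grip":-1}]'
python3 - <<'E'
from h import *
T=tool(); np.save('T4.npy',T); s=arm.state(); print(s['ee_pos'],s['orientation'],s['wrist_force'])
cv2.imwrite('pics/w4.png',eyes.snapshot('wrist'))
E
```

```text
t: 6.1
ee_pos: [0.4539, -0.1202, 0.3132]
orientation: [-180.0, 0.0, 4.7]
wrist_force: [0.1, 0.4, -2.2]
finger_gap: 0.245
[ 0.45388485 -0.12015548  0.31319575] [-1.79986950e+02  2.67386351e-02  4.70296033e+00] [ 0.05878545  0.38278914 -2.22787467]
```

View pics/w4.png

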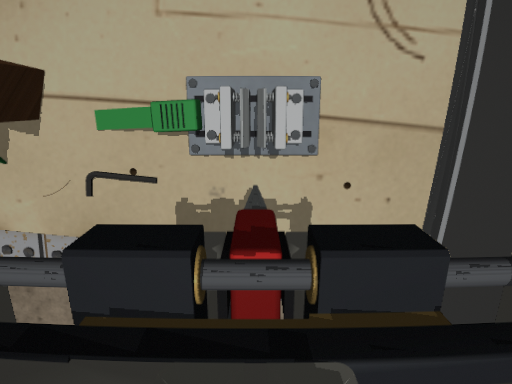

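```bash
python3 - <<'E'
from h import *
im=cv2.imread('pics/w4.png'); cv2.imwrite('pics/w4c.png',cv2.resize(im[70:165,180:330],None,fx=5.3,fy=5.3,interpolation=cv2.INTER_CUBIC))
cv2.imwrite('pics/w4t.png',cv2.resize(im[165:235,215:300],None,fx=8,fy=8,interpolation=cv2.INTER_CUBIC))
E
```

```text
(no output)
```

View pics/w4c.png

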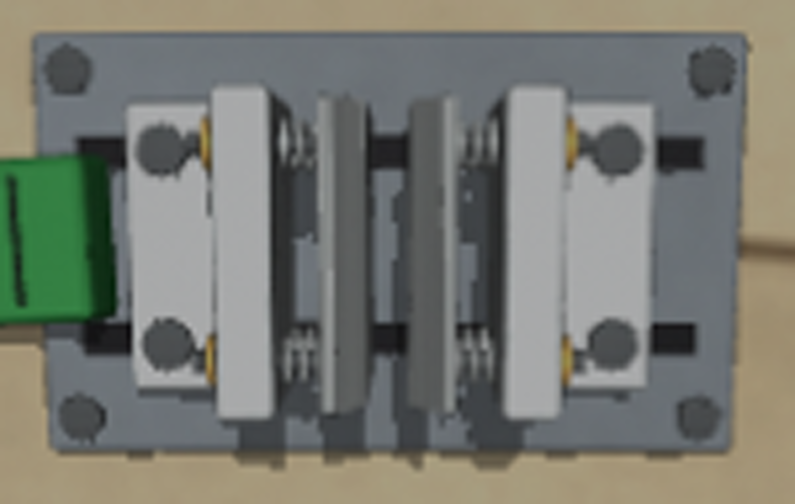

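View pics/w4t.png

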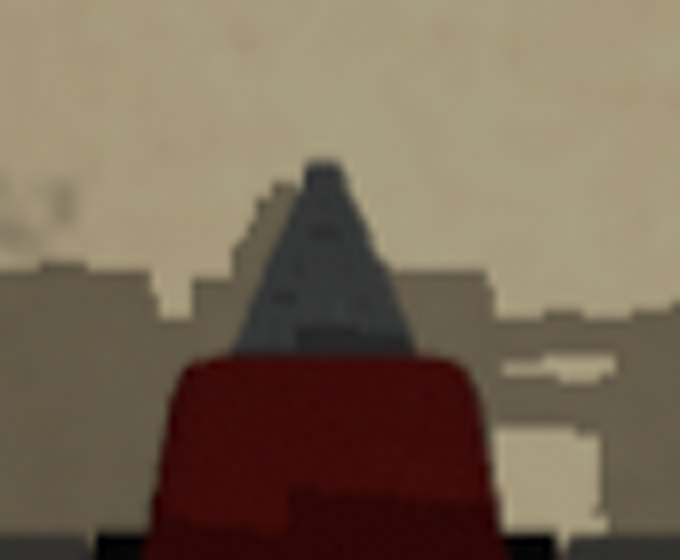

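```bash
python3 - <<'E'
from h import *
T=np.load('T4.npy'); Ti=np.linalg.inv(T)
C=lambda u,v:(180+u/5.3,70+v/5.3)
def tl(uv,z): 
    p=onz('wrist',uv,z,T); return p.round(4),((Ti@np.r_[p,1])[:3]*1000).round(1)
for n,uv in [('Ltop',(368,105)),('Lbot',(365,405)),('Rtop',(413,105)),('Rbot',(408,405)),('Lmid',(367,255)),('Rmid',(410.5,255)),]:
    print(n,tl(C(*uv),.092))
for n,uv in [('Lout t',(319,97)),('Lout b',(321,408)),('Rout t',(457,97)),('Rout b',(456,408))]: print(n,tl(C(*uv),.103))
tipz=T[2,3]-.1334
for c in [304,323,341]: print('tip',tl((215+c/8,165+160/8),tipz))
for uv in [(33,33),(745,36),(732,452),(48,452)]: print('bed',tl(C(*uv),.012))
for uv in [(238,350),(412,350),(185,362),(470,362)]: print('top blade', tl((215+uv[0]/8,165+uv[1]/8),tipz+.085))
E
```

```text
Ltop (array([ 0.5413, -0.1071,  0.092 ]), array([ 88.3,  -5.8, 221.2]))
Lbot (array([ 0.4832, -0.1111,  0.092 ]), array([ 30. ,  -6.6, 221.2]))
Rtop (array([ 0.542 , -0.1158,  0.092 ]), array([ 88.3,   2.9, 221.2]))
Rbot (array([ 0.4839, -0.1197,  0.092 ]), array([ 30. ,   2. , 221.2]))
Lmid (array([ 0.5127, -0.1091,  0.092 ]), array([ 59.6,  -6.1, 221.2]))
Rmid (array([ 0.5134, -0.1177,  0.092 ]), array([ 59.7,   2.5, 221.2]))
Lout t (array([ 0.5414, -0.098 ,  0.103 ]), array([ 89.2, -14.8, 210.2]))
Lout b (array([ 0.4832, -0.1026,  0.103 ]), array([ 30.7, -15. , 210.2]))
Rout t (array([ 0.5436, -0.1238,  0.103 ]), array([ 89.2,  11.1, 210.2]))
Rout b (array([ 0.4853, -0.1289,  0.103 ]), array([ 30.7,  11.4, 210.2]))
tip (array([ 0.4618, -0.1178,  0.1798]), array([  8.1,  -1.7, 133.4]))
tip (array([ 0.4619, -0.1198,  0.1798]), array([  8.1,   0.3, 133.4]))
tip (array([ 0.4621, -0.1216,  0.1798]), array([  8.1,   2.2, 133.4]))
bed (array([ 0.5553, -0.0252,  0.012 ]), array([109. , -86.2, 301.2]))
bed (array([ 0.5685, -0.1929,  0.012 ]), array([108.4,  81.9, 301.1]))
bed (array([ 0.47  , -0.2021,  0.012 ]), array([  9.5,  83.1, 301.2]))
bed (array([ 0.456 , -0.0326,  0.012 ]), array([  9.4, -87. , 301.2]))
top blade (array([ 0.4671, -0.1131,  0.2648]), array([13.7, -5.9, 48.4]))
top blade (array([ 0.4681, -0.1257,  0.2648]), array([13.8,  6.7, 48.4]))
top blade (array([ 0.4658, -0.1093,  0.2648]), array([12.8, -9.8, 48.4]))
top blade (array([ 0.4676, -0.1299,  0.2648]), array([12.8, 10.9, 48.4]))
```

```bash
python3 -m handwheel '[{"delta_pos":[0.3,-0.07,0],"turn":0,"grip":-1},{"delta_pos":[0.6,0,0],"turn":0,"grip":-1},{"delta_pos":[0.6,0,0.5],"turn":0,"grip":-1},{"delta_pos":[0.4,0,0.7],"turn":0,"grip":-1},{"delta_pos":[0.2,0,0.5],"turn":0,"grip":-1},{"delta_pos":[0,0,0.2],"turn":0,"grip":-1},{"delta_pos":[0,0,0],"turn":0,"grip":-1},{"delta_pos":[0,0,0],"turn":0,"grip":-1},{"delta_pos":[0,0,0],"turn":0,"grip":-1}]'
python3 - <<'E'
from h import *
T=tool(); np.save('T5.npy',T); s=arm.state(); print(s['ee_pos'],s['orientation'],s['wrist_force'])
im=eyes.snapshot('wrist');cv2.imwrite('pics/w5.png',im); cv2.imwrite('pics/w5c.png',cv2.resize(im[110:230,190:320],None,fx=5,fy=5,interpolation=cv2.INTER_CUBIC))
im=eyes.snapshot('scene');cv2.imwrite('pics/s5.png',cv2.resize(im[150:290,200:380],None,fx=4,fy=4,interpolation=cv2.INTER_CUBIC))
E
```

```text
t: 7.05
ee_pos: [0.5172, -0.1129, 0.2578]
orientation: [180.0, -0.1, 4.8]
wrist_force: [0.2, 0.4, -0.9]
finger_gap: 0.254
[ 0.51722362 -0.11294668  0.25778717] [ 1.79992130e+02 -1.04028871e-01  4.78762390e+00] [ 0.23368154  0.37505383 -0.87880723]
```

View pics/w5c.png

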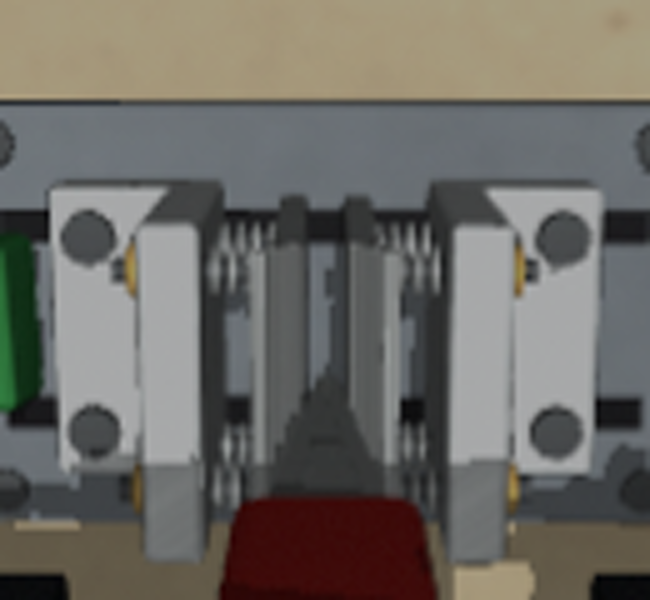

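View pics/s5.png

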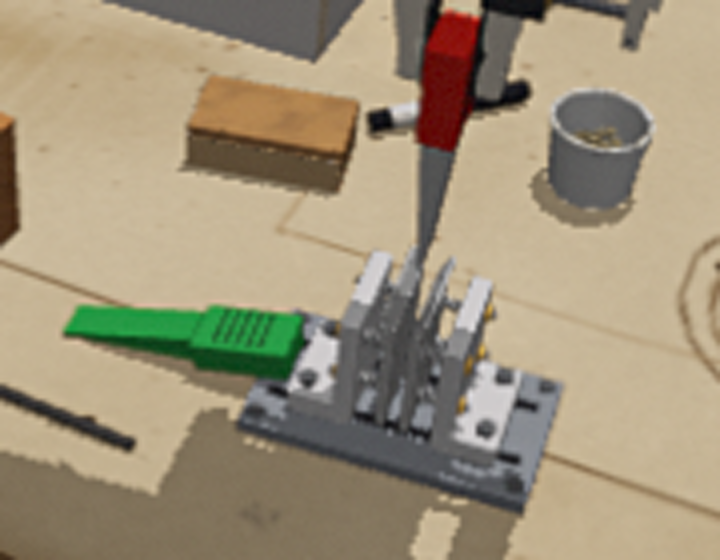

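```bash
python3 -m handwheel '[{"delta_pos":[0,0,0.2],"turn":0,"grip":-1},{"delta_pos":[0,0,0.3],"turn":0,"grip":-1},{"delta_pos":[0,0,0.3],"turn":0,"grip":-1},{"delta_pos":[0,0,0.3],"turn":0,"grip":-1},{"delta_pos":[0,0,0.3],"turn":0,"grip":-1},{"delta_pos":[0,0,0.2],"turn":0,"grip":-1},{"delta_pos":[0,0,0.1],"turn":0,"grip":-1},{"delta_pos":[0,0,0],"turn":0,"grip":-1},{"delta_pos":[0,0,0],"turn":0,"grip":-1}]'
python3 - <<'E'
from h import *
s=arm.state(); print(s['ee_pos'],s['orientation'],s['wrist_force'],s['wrist_torque'])
T=tool(); np.save('T6.npy',T)
im=eyes.snapshot('wrist');cv2.imwrite('pics/w6c.png',cv2.resize(im[130:240,190:320],None,fx=5,fy=5,interpolation=cv2.INTER_CUBIC))
E
```

```text
t: 8.05
ee_pos: [0.5171, -0.1131, 0.2059]
orientation: [180.0, -0.0, 4.8]
wrist_force: [0.2, 0.2, -2.4]
finger_gap: 0.247
[ 0.51707983 -0.1130914   0.20591022] [ 1.79994385e+02 -2.22087795e-02  4.76828366e+00] [ 0.21358234  0.22034075 -2.42975663] [-0.04762487 -0.02104945  0.0096767 ]
```

View pics/w6c.png

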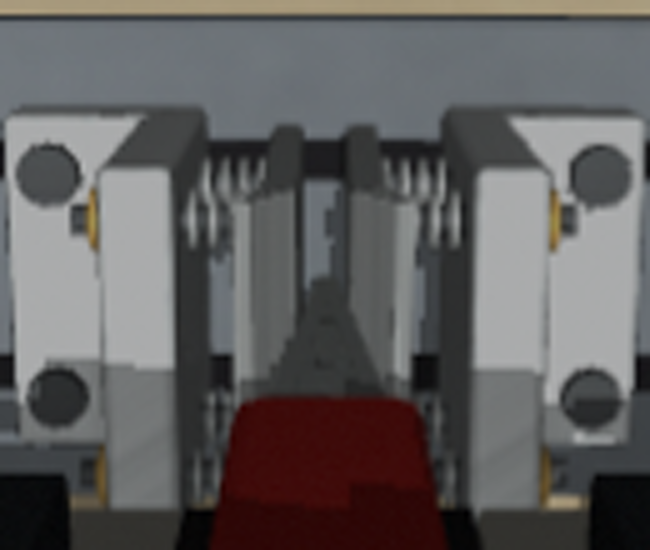

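```bash
cat > f.py <<'E'
from h import *
F=[];P=[];Q=[]
for i in range(6):
    eyes.snapshot('top'); s=arm.state(); F.append(s['wrist_force']);P.append(s['ee_pos']);Q.append(s['wrist_torque'])
T=tool(); f=np.mean(F,0)
print('t',s['t'],'pos',(np.mean(P,0)*1000).round(2),'Fworld',f.round(2),'Ftool',(T[:3,:3].T@f).round(2),'M',np.mean(Q,0).round(3),'std',np.std(F,0).round(2),s['orientation'].round(2),s['finger_gap'])
E
python3 f.py; python3 -m handwheel '[{"delta_pos":[0,0,0.1],"turn":0,"grip":-1},{"delta_pos":[0,0,0.1],"turn":0,"grip":-1},{"delta_pos":[0,0,0.1],"turn":0,"grip":-1},{"delta_pos":[0,0,0],"turn":0,"grip":-1}]'; python3 f.py
```

```text
t 8.4 pos [ 517.02 -113.07  206.  ] Fworld [ 0.24  0.23 -1.13] Ftool [ 0.26 -0.21  1.13] M [-0.052 -0.017  0.016] std [0.45 0.29 0.72] [ 1.80e+02 -2.00e-02  4.77e+00] 0.25251961192317485
t: 8.8
ee_pos: [0.5167, -0.1128, 0.1961]
orientation: [-180.0, 0.0, 4.8]
wrist_force: [1.0, 1.8, -1.8]
finger_gap: 0.248
t 9.1 pos [ 516.68 -112.87  196.37] Fworld [ 0.03  2.07 -2.56] Ftool [ 0.2  -2.06  2.56] M [1.036 0.038 0.004] std [0.43 0.67 0.42] [-1.7998e+02  2.0000e-02  4.7600e+00] 0.24870155471657845
```

```bash
python3 -m handwheel '[{"delta_pos":[0,-0.02,0],"turn":0,"grip":-1},{"delta_pos":[0,0,0],"turn":0,"grip":-1}]'; python3 f.py
```

```text
t: 9.3
ee_pos: [0.5168, -0.1127, 0.1968]
orientation: [180.0, -0.0, 4.8]
wrist_force: [-0.1, 1.0, -1.6]
finger_gap: 0.245
t 9.6 pos [ 516.82 -112.64  196.8 ] Fworld [-0.27  0.49 -1.54] Ftool [-0.23 -0.51  1.54] M [ 0.192  0.127 -0.013] std [0.36 0.36 0.41] [179.99  -0.     4.77] 0.24924222569336507
```

```bash
python3 -m handwheel '[{"delta_pos":[0,-0.02,0],"turn":0,"grip":-1},{"delta_pos":[0,0,0],"turn":0,"grip":-1}]'; python3 f.py
```

```text
t: 9.8
ee_pos: [0.5168, -0.1121, 0.1968]
orientation: [180.0, -0.0, 4.8]
wrist_force: [-0.4, -1.4, -1.1]
finger_gap: 0.248
t 10.1 pos [ 516.82 -112.11  196.76] Fworld [ 0.42 -1.77 -1.56] Ftool [0.27 1.8  1.56] M [-0.951 -0.119  0.015] std [0.28 0.52 0.21] [179.98  -0.     4.77] 0.24807029625865062
```

```bash
python3 -m handwheel '[{"delta_pos":[0,0.015,0],"turn":0,"grip":-1},{"delta_pos":[0,0,0.05],"turn":0,"grip":-1},{"delta_pos":[0,0,0.05],"turn":0,"grip":-1},{"delta_pos":[0,0,0],"turn":0,"grip":-1}]'; python3 f.py
```

```text
t: 10.5
ee_pos: [0.517, -0.1123, 0.1937]
orientation: [180.0, -0.0, 4.8]
wrist_force: [0.7, -2.4, -0.3]
finger_gap: 0.253
t 10.8 pos [ 516.95 -112.34  193.71] Fworld [ 0.54 -1.57 -0.43] Ftool [0.41 1.61 0.43] M [-0.828 -0.373 -0.002] std [0.34 0.55 0.41] [ 1.80e+02 -2.00e-02  4.77e+00] 0.24756381623001747
```

```bash
python3 -m handwheel '[{"delta_pos":[0,0.01,0],"turn":0,"grip":-1},{"delta_pos":[0,0,0.05],"turn":0,"grip":-1},{"delta_pos":[0,0,0.05],"turn":0,"grip":-1},{"delta_pos":[0,0,0],"turn":0,"grip":-1}]'; python3 f.py
```

```text
t: 11.2
ee_pos: [0.5172, -0.1125, 0.1912]
orientation: [-180.0, -0.1, 4.8]
wrist_force: [-0.0, 0.2, 3.9]
finger_gap: 0.248
t 11.5 pos [ 517.25 -112.52  191.18] Fworld [0.09 0.62 5.44] Ftool [ 0.15 -0.61 -5.44] M [ 0.08  -0.058 -0.036] std [0.46 0.42 0.59] [ 1.80e+02 -7.00e-02  4.78e+00] 0.25054671347178387
```

```bash
python3 -m handwheel '[{"delta_pos":[0,0,0.08],"turn":0,"grip":-1},{"delta_pos":[0,0,0.08],"turn":0,"grip":-1},{"delta_pos":[0,0,0.08],"turn":0,"grip":-1},{"delta_pos":[0,0,0.06],"turn":0,"grip":-1},{"delta_pos":[0,0,0],"turn":0,"grip":-1}]'; python3 f.py
python3 - <<'E'
from h import *
T=np.load('T6.npy'); Ti=np.linalg.inv(T)
for n,uv in [('L',(301,200)),('L',(299,290)),('R',(348.5,200)),('R',(350.5,290))]:
    p=onz('wrist',(190+uv[0]/5,130+uv[1]/5),.092,T); print(n,(Ti@np.r_[p,1])[:2]*1000)
T=np.load('T5.npy'); Ti=np.linalg.inv(T)
for n,uv in [('L',(307,250)),('L',(305.5,340)),('R',(347,250)),('R',(348,340))]:
    p=onz('wrist',(190+uv[0]/5,110+uv[1]/5),.092,T); print(n,(Ti@np.r_[p,1])[:2]*1000)
E
```

```text
t: 12.0
ee_pos: [0.5175, -0.1126, 0.1823]
orientation: [180.0, -0.1, 4.8]
wrist_force: [1.0, 1.2, 5.9]
finger_gap: 0.254
t 12.3 pos [ 517.51 -112.5   182.31] Fworld [0.61 0.36 6.21] Ftool [ 0.65 -0.3  -6.21] M [ 0.145 -0.255 -0.017] std [0.69 0.34 0.51] [ 1.80e+02 -1.00e-01  4.78e+00] 0.24601950881287357
L [24.35286336 -3.67430532]
L [10.27763399 -4.02629733]
R [24.35748893  3.54846697]
R [10.28250515  3.91455017]
L [23.98376153 -3.32316571]
L [ 7.24745203 -3.63573956]
R [23.98865419  3.96581837]
R [7.25240081 4.21412446]
```

```bash
python3 - <<'E'
from h import *
T=tool(); np.save('T7.npy',T)
im=eyes.snapshot('wrist');cv2.imwrite('pics/w7.png',im);cv2.imwrite('pics/w7c.png',cv2.resize(im[130:240,180:330],None,fx=5,fy=5,interpolation=cv2.INTER_CUBIC))
im=eyes.snapshot('scene');cv2.imwrite('pics/s7.png',im);cv2.imwrite('pics/s7c.png',cv2.resize(im[200:280,250:350],None,fx=7,fy=7,interpolation=cv2.INTER_CUBIC))
E
```

```text
(no output)
```

View pics/w7c.png

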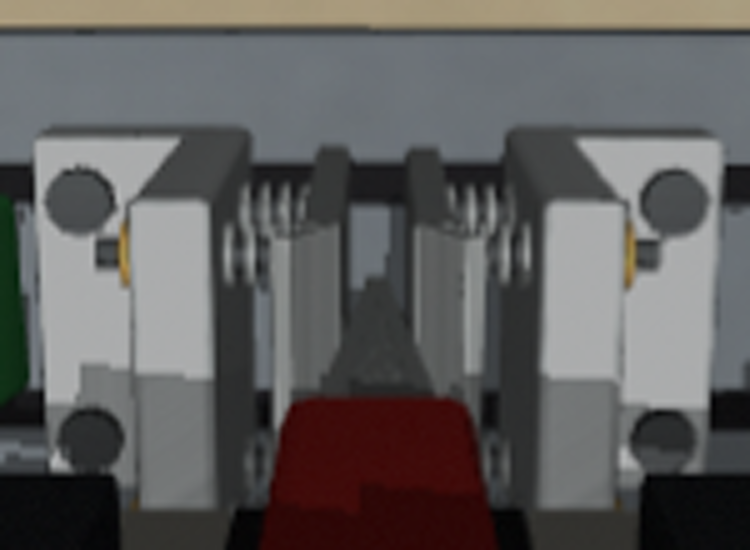

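View pics/s7c.png

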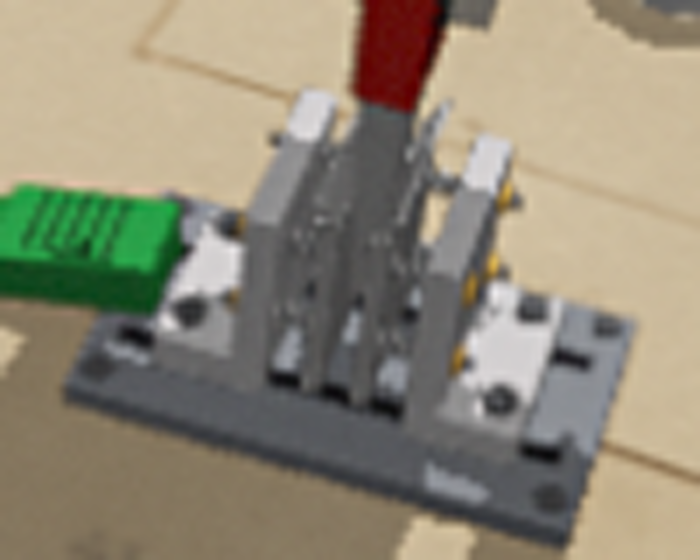

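```bash
python3 - <<'E'
from h import *
w6=cv2.imread('pics/w6c.png'); w7=cv2.imread('pics/w7c.png')
def col(n,offu,offv,T,rows,u0s):
    Ti=np.linalg.inv(T)
    for r,us in zip(rows,u0s):
        o=[]
        for u in us:
            p=onz('wrist',(offu+u/5,offv+r/5),.103,T); o.append(((Ti@np.r_[p,1])[1]*1000).round(2))
        print(n,r,us,o)
def prof(im,r0,r1,lo,hi):
    g=cv2.GaussianBlur(cv2.cvtColor(im,cv2.COLOR_BGR2GRAY)[r0:r1].astype(float).mean(0)[None],(9,1),0)[0]
    d=np.diff(g); return [(i,round(d[i],1)) for i in range(lo,hi) if abs(d[i])>2 and abs(d[i])==abs(d[max(0,i-6):i+7]).max()]
print('w6',prof(w6,215,225,90,560)); print('w7',prof(w7,245,255,120,640))
print('w6',prof(w6,250,260,90,560)); print('w7',prof(w7,285,295,120,640))
np.save('dummy.npy',0)
E
```

```text
w6 [(100, np.float64(10.2)), (171, np.float64(-12.0)), (187, np.float64(10.7)), (195, np.float64(-13.6)), (208, np.float64(14.5)), (233, np.float64(7.5)), (249, np.float64(-8.1)), (294, np.float64(-10.7)), (303, np.float64(10.1)), (324, np.float64(-7.3)), (350, np.float64(5.4)), (396, np.float64(4.6)), (419, np.float64(-11.9)), (431, np.float64(12.2)), (439, np.float64(-14.4)), (459, np.float64(-19.6)), (474, np.float64(12.1)), (547, np.float64(-5.1)), (559, np.float64(-10.1))]
w7 [(130, np.float64(7.7)), (209, np.float64(-15.1)), (223, np.float64(15.3)), (254, np.float64(-16.3)), (269, np.float64(8.1)), (289, np.float64(-9.2)), (339, np.float64(-10.5)), (349, np.float64(8.1)), (388, np.float64(-6.0)), (413, np.float64(10.2)), (464, np.float64(5.7)), (484, np.float64(-10.6)), (509, np.float64(-18.1)), (530, np.float64(-16.1)), (543, np.float64(13.4)), (622, np.float64(-7.2)), (635, np.float64(-9.6))]
w6 [(93, np.float64(-6.4)), (100, np.float64(6.5)), (173, np.float64(-14.1)), (208, np.float64(4.5)), (223, np.float64(4.3)), (234, np.float64(8.3)), (249, np.float64(-8.1)), (294, np.float64(-8.4)), (304, np.float64(9.5)), (329, np.float64(-7.2)), (350, np.float64(5.6)), (395, np.float64(5.0)), (414, np.float64(-12.5)), (474, np.float64(12.8)), (544, np.float64(-2.9)), (556, np.float64(2.5))]
w7 [(120, np.float64(-2.9)), (134, np.float64(6.3)), (210, np.float64(-11.6)), (253, np.float64(7.0)), (273, np.float64(6.1)), (289, np.float64(-7.8)), (339, np.float64(-10.1)), (349, np.float64(5.0)), (363, np.float64(-4.0)), (413, np.float64(10.4)), (464, np.float64(10.1)), (484, np.float64(-12.5)), (543, np.float64(12.6)), (621, np.float64(-5.1)), (630, np.float64(6.6))]
```

```bash
python3 - <<'E'
from h import *
def y(off,u,r,z,T):
    p=onz('wrist',(off[0]+(u+.5)/5,off[1]+r/5),z,T); return (np.linalg.inv(T)@np.r_[p,1])[1]*1000
for n,off,T,rr,B,W,Fo,Fi in [('w6',(190,130),'T6.npy',255,(294,350),(173,474),(234,414),(249,395)),('w7',(180,130),'T7.npy',290,(339,413),(210,543),(273,484),(289,464)),('w6b',(190,130),'T6.npy',220,(294,350),(171,474),(233,419),(249,396)),('w7b',(180,130),'T7.npy',250,(339,413),(209,543),(269,484),(289,464))]:
    T=np.load(T); b=[y(off,u,rr,.092,T) for u in B]; w=[y(off,u,rr,.103,T) for u in W]; f=[y(off,u,rr,.103,T) for u in Fo]; g=[y(off,u,rr,.103,T) for u in Fi]
    print(n,'bend',np.round(b,2),'gap',round(b[1]-b[0],2),'wall',np.round(w,2),round(w[1]-w[0],2),'flare out',np.round(f,2),round(f[1]-f[0],2),'flare in',np.round(g,2),round(g[1]-g[0],2),'wall-flarein L,R',round(g[0]-w[0],2),round(w[1]-g[1],2),'bend-wall',round(b[0]-w[0],2),round(w[1]-b[1],2))
E
```

```text
w6 bend [-4.7   3.89] gap 8.59 wall [-22.24  21.91] 44.15 flare out [-13.29  13.11] 26.39 flare in [-11.09  10.32] 21.41 wall-flarein L,R 11.15 11.59 bend-wall 17.54 18.02
w7 bend [-4.97  5.37] gap 10.34 wall [-21.88  22.4 ] 44.28 flare out [-13.5   14.55] 28.05 flare in [-11.37  11.89] 23.26 wall-flarein L,R 10.51 10.51 bend-wall 16.91 17.03
w6b bend [-4.68  3.87] gap 8.54 wall [-22.42  21.79] 44.21 flare out [-13.37  13.76] 27.13 flare in [-11.03  10.41] 21.44 wall-flarein L,R 11.39 11.39 bend-wall 17.74 17.93
w7b bend [-4.94  5.33] gap 10.27 wall [-21.88  22.26] 44.14 flare out [-13.95  14.45] 28.4 flare in [-11.31  11.81] 23.12 wall-flarein L,R 10.58 10.45 bend-wall 16.94 16.93
```

```bash
python3 -m handwheel '[{"delta_pos":[0,0,0.08],"turn":0,"grip":-1},{"delta_pos":[0,0,0.1],"turn":0,"grip":-1},{"delta_pos":[0,0,0.1],"turn":0,"grip":-1},{"delta_pos":[0,0,0.08],"turn":0,"grip":-1},{"delta_pos":[0,0,0.05],"turn":0,"grip":-1},{"delta_pos":[0,0,0],"turn":0,"grip":-1},{"delta_pos":[0,0,0],"turn":0,"grip":-1}]'; python3 f.py
python3 - <<'E'
from h import *
T=tool(); np.save('T8.npy',T)
im=eyes.snapshot('wrist');cv2.imwrite('pics/w8.png',im);cv2.imwrite('pics/w8c.png',cv2.resize(im[130:240,180:330],None,fx=5,fy=5,interpolation=cv2.INTER_CUBIC))
im=eyes.snapshot('scene');cv2.imwrite('pics/s8.png',im);cv2.imwrite('pics/s8c.png',cv2.resize(im[140:290,130:370],None,fx=3.2,fy=3.2,interpolation=cv2.INTER_CUBIC))
w=cv2.imread('pics/w8c.png')
def prof(im,r0,r1,lo,hi):
    g=cv2.GaussianBlur(cv2.cvtColor(im,cv2.COLOR_BGR2GRAY)[r0:r1].astype(float).mean(0)[None],(9,1),0)[0]
    d=np.diff(g); return [(i,float(round(d[i],1))) for i in range(lo,hi) if abs(d[i])>2 and abs(d[i])==abs(d[max(0,i-6):i+7]).max()]
for r in (270,310): print(r,prof(w,r-5,r+5,100,660))
E
```

```text
t: 13.1
ee_pos: [0.518, -0.1125, 0.1706]
orientation: [180.0, -0.2, 4.8]
wrist_force: [0.5, 1.2, 8.9]
finger_gap: 0.247
t 13.4 pos [ 518.01 -112.52  170.57] Fworld [0.72 0.95 8.75] Ftool [ 0.82 -0.88 -8.74] M [ 0.279 -0.168 -0.05 ] std [0.47 0.54 0.54] [ 1.7998e+02 -1.6000e-01  4.8000e+00] 0.2447845973444299
270 [(105, 8.5), (119, 8.5), (200, -11.6), (212, 9.6), (220, -9.8), (233, 12.0), (240, -11.7), (259, 10.3), (279, -5.4), (331, -7.7), (343, 10.0), (384, -3.8), (399, -2.4), (412, -3.6), (423, 11.1), (478, 8.6), (499, -11.2), (513, 14.1), (523, -11.4), (551, 11.8), (633, -5.0), (645, -8.4)]
310 [(112, -9.0), (120, 11.2), (202, -12.7), (219, -3.0), (233, 2.3), (249, 8.5), (259, 7.0), (279, -9.3), (333, -7.0), (342, 9.1), (350, -8.1), (412, -3.5), (423, 10.5), (479, 7.3), (496, -7.7), (513, 2.5), (521, -2.3), (550, 11.6), (632, -8.8), (640, 9.2)]
```

View pics/w8c.png

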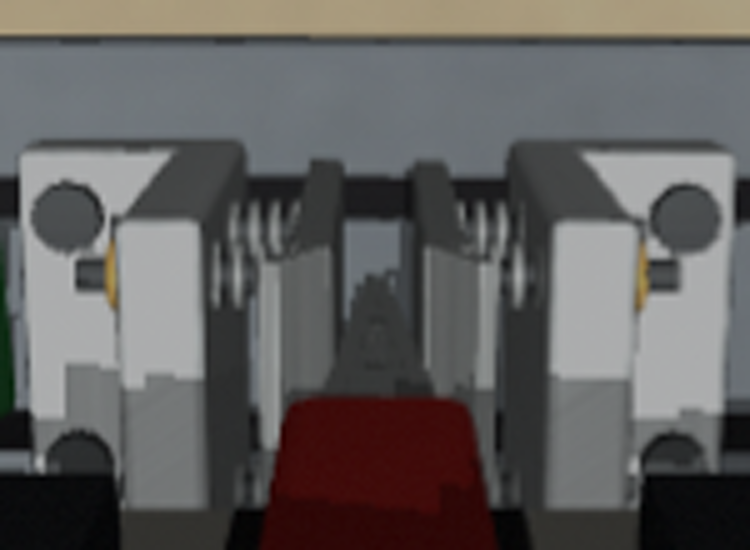

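View pics/s8c.png

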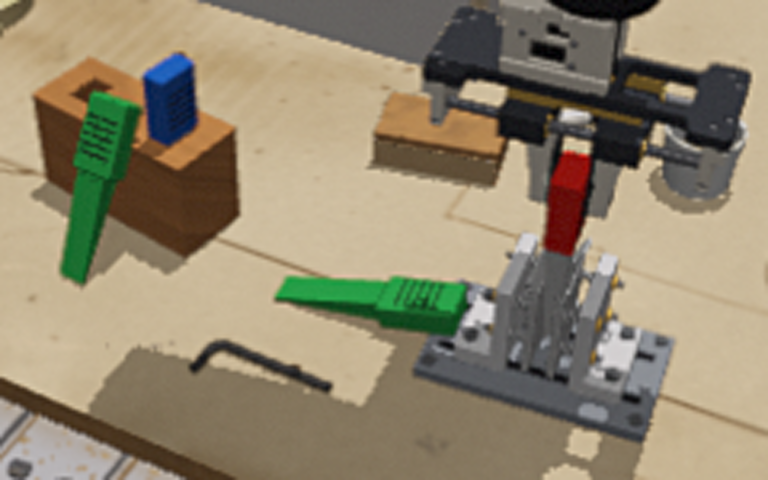

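```bash
python3 - <<'E'
from h import *
def y(off,u,r,z,T):
    p=onz('wrist',(off[0]+(u+.5)/5,off[1]+r/5),z,T); return (np.linalg.inv(T)@np.r_[p,1])[1]*1000
T=np.load('T8.npy');off=(180,130)
for rr,B,W,g in [(270,(331,423),(200,551),(279,478)),(310,(333,423),(202,550),(279,479))]:
    b=[y(off,u,rr,.092,T) for u in B]; w=[y(off,u,rr,.103,T) for u in W]; f=[y(off,u,rr,.103,T) for u in g]
    print('bend',np.round(b,2),b[1]-b[0],'wall',np.round(w,2),w[1]-w[0],'flarein',np.round(f,2),f[1]-f[0],'wall-flare',f[0]-w[0],w[1]-f[1],'wall-bend',b[0]-w[0],w[1]-b[1])
E
```

```text
bend [-5.75  6.39] 12.147344372095622 wall [-21.89  22.12] 44.008387340139414 flarein [-11.97  12.96] 24.936956785779863 wall-flare 9.910642618916832 9.160787935442722 wall-bend 16.131159579037302 15.729883389006488
bend [-5.52  6.44] 11.957970346385931 wall [-21.77  22.14] 43.90617731542916 flarein [-12.05  13.17] 25.219955599607843 wall-flare 9.720324817850276 8.965896897971044 wall-bend 16.245873927591074 15.702333041452158
```

```bash
python3 -m handwheel '[{"delta_pos":[0,-0.012,0.015],"turn":0,"grip":-1},{"delta_pos":[0,0,0.015],"turn":0,"grip":-1},{"delta_pos":[0,0,0],"turn":0,"grip":-1},{"delta_pos":[0,0,0],"turn":0,"grip":-1}]'; python3 f.py
cat > g.py <<'E'
from h import *
T=tool(); im=eyes.snapshot('wrist');w=cv2.resize(im[130:240,180:330],None,fx=5,fy=5,interpolation=cv2.INTER_CUBIC)
def prof(im,r0,r1):
    g=cv2.GaussianBlur(cv2.cvtColor(im,cv2.COLOR_BGR2GRAY)[r0:r1].astype(float).mean(0)[None],(9,1),0)[0]
    return np.diff(g)
def y(u,r,z):
    p=onz('wrist',(180+(u+.5)/5,130+r/5),z,T); return (np.linalg.inv(T)@np.r_[p,1])[1]*1000
for r in (270,290,310):
    d=prof(w,r-5,r+5); pk=lambda lo,hi,s: lo+int(np.argmax(s*d[lo:hi]))
    W=[pk(190,212,-1),pk(540,562,1)];B=[pk(322,340,-1),pk(415,432,1)];G=[pk(270,290,-1),pk(466,488,1)]
    w_=[y(u,r,.103) for u in W];b=[y(u,r,.092) for u in B];g=[y(u,r,.103) for u in G]
    print(r,W,B,G,'gap %.2f'%(b[1]-b[0]),'L d %.2f %.2f'%(17.64-(b[0]-w_[0]),11.27-(g[0]-w_[0])),'R d %.2f %.2f'%(17.97-(w_[1]-b[1]),11.49-(w_[1]-g[1])))
E
python3 g.py
```

```text
t: 13.9
ee_pos: [0.5181, -0.1123, 0.17]
orientation: [180.0, -0.2, 4.8]
wrist_force: [-0.2, 0.5, 11.7]
finger_gap: 0.246
t 14.2 pos [ 518.07 -112.34  170.04] Fworld [-0.44  0.44 11.14] Ftool [ -0.37  -0.47 -11.14] M [ 0.052  0.176 -0.027] std [0.37 0.31 0.33] [179.96  -0.18   4.81] 0.24786982222721096
270 [202, 553] [331, 423] [278, 479] gap 12.12 L d 1.80 1.76 R d 2.03 2.23
290 [202, 552] [331, 423] [279, 478] gap 12.16 L d 1.75 1.60 R d 2.10 2.20
310 [203, 552] [331, 423] [279, 479] gap 12.20 L d 1.83 1.70 R d 2.05 2.29
```

```bash
python3 - <<'E'
from h import *
im=eyes.snapshot('scene');cv2.imwrite('pics/s9.png',cv2.resize(im[140:290,130:370],None,fx=3.2,fy=3.2,interpolation=cv2.INTER_CUBIC))
E
python3 g.py; python3 f.py
```

```text
270 [202, 553] [331, 423] [278, 479] gap 12.12 L d 1.80 1.76 R d 2.03 2.23
290 [202, 552] [331, 423] [279, 478] gap 12.16 L d 1.75 1.61 R d 2.11 2.20
310 [203, 552] [331, 423] [279, 478] gap 12.19 L d 1.83 1.70 R d 2.06 2.17
t 14.65 pos [ 518.07 -112.34  170.03] Fworld [ 0.15  0.69 11.49] Ftool [  0.24  -0.67 -11.49] M [ 0.041  0.16  -0.018] std [0.15 0.67 0.59] [179.96  -0.18   4.8 ] 0.25170348471471043
```

View pics/s9.png

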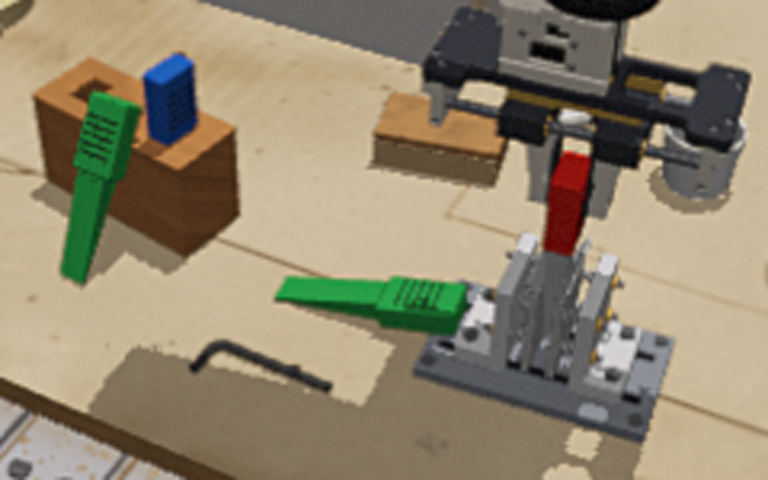

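The red gauge stands upright between the plates with its handle (570,205) still in the jaws. The blue gauge (170,98) is in the rack, and the bystanders have not moved. Readings are steady, so I am handing in.

```bash
python3 -c "
from cell import arm
print(arm.hand_in())"
```

```text
the job is handed in; nothing more can be done
None
```

I drew the red gauge straight up out of the rack and slid its blade down between the two spring plates. I centred it on the way by lateral force feedback, and handed in at about 14.7 s with the gauge still held upright.

**Last checks:**
- **Plate travel:** the wrist camera showed the gap growing from about 8.6 to 12.15 mm. That puts the left plate about 1.7–1.8 mm back and the right about 2.0–2.2 mm, both far from the 6 mm stop. Working from the tool height and the blade's taper instead gives about 2.1 mm each.
- **Push and depth:** the vertical push was about 12 N and steady, above the nominal 9 N, which I put down to friction. The tip was about 25 mm above the bed plate, and the side load was nearly balanced.
- **Surroundings:** the blue gauge was still in the rack and the nearby things in the last scene picture were undisturbed.

**What disagreed:**
- **Plates uneven:** the camera put the right plate about 0.4 mm further back than the left, while the force reading said they were nearly even.
- **Green gauge near the guide:** it changed pose between the first pictures and those after the lift. The arm had not been near it, so I took it to have settled on its own.

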